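# Swing the drain hook out to its stop and hang up the coffee filter basket

## Robot

A 7-joint arm with a two-finger parallel gripper is mounted at the origin on a cart in front of the work surface, level with it; the furniture and walls round the work are solid. World frame = base frame: x ahead of the robot, y to its left, z up, the work surface at z = 0. Lengths are in mm, angles in rad, forces in N, time in s.
With the tool pointing down it reaches from about 400 to 875 mm from the base axis. Payload 4.4 kg.
Tool frame: the origin (TCP) lies at the very end of the fingers, on their centre line; the grasp point (between the pads) lies 19 mm behind it (ctrl.grasp_offset is the distance from the TCP to the grasp point, in mm); z points along the fingers, y is the line along which they close (so a half turn about z gives the same grasp; the last joint's range is limited). The gripper opens to 85 mm and grips with 20 to 120 N. Pads are 22 mm wide; open, the fingers measure 114 mm over their backs; the gripper's body (76 mm by 85 mm) begins 54 mm behind the grasp point. The pads swing forward as they close: fully open they stand 13 mm farther back than shut.
Start: joints at [1.274, 0.628, 0.038, 1.517, -0.027, 0.996, -0.02], TCP at [148.719, -632.772, 231.313] pointing down, gripper open.
Joint ranges: [-3.06, 3.06], [-0.37, 2.12], [-1.25, 1.32], [0.18, 2.47], [-1.1, 4.24], [0.23, 1.98], [-2.94, 2.94]. Speed limits (rad/s): [2.57, 2.57, 3.14, 3.14, 3.14, 3.14, 3.14].

## Interface

Orientations are given as [roll, pitch, yaw] about the fixed x, y, z axes, in that order (R = Rz(yaw) Ry(pitch) Rx(roll)).
In Python, from cell import status, cams, ctrl gives the robot as it stands.
- The arm moves only by the tool move_arm, never from a script. Its argument "plan" is a list of rows, each a list of 3 entries, a list of its own where there are three numbers: the shift along the world's x, y, z in mm, then the turn, a rotation vector about the world's x, y, z in degrees, then the opening, from 0 (shut) to 1 (fully open). In form: [[[x, y, z], [wx, wy, wz], gripper], ...]. A call has 1 to 10 rows; each row shifts and turns the commanded pose from where the row before left it; what a row does not reach is not made up. A row lasts 1/8 s, in which the tool goes at most 62.5 mm and 10.7 degrees, less where a joint would pass 70% of its speed; a pose out of reach is approached as far as the arm can. A call with a gripper value outside its range is refused whole. The fingers move at their own pace and stop on an object; the grip force is fixed at half the most. Time passes only in rows, so rows that do not move let the fingers close. It gives the time, the measured TCP pose, the force, the opening and the grip force at its end, in the units of the state.
- status.read_state(): the state, without advancing time (a new reading comes with each control period).
- cams.get_image(name): name is "side" or "top"; returns the picture (480x640x3 uint8, blue, green, red); there is no depth.
- cams.camera_params(name): a dict with "K" (3x3 intrinsics, pixels), "pose" (4x4, takes a point from camera to world coordinates). Camera axes: x right, y down, z forward; pixel columns grow to the right and rows downward; lengths in mm; the calibration is good to about 2 mm. A picture is of the moment at which its call begins. camera_params takes no time and is no camera call.
- ctrl.finish_job(): hands the job in; it is judged then, once.
The state is a dict: "clock": time; "qpos": joint angles; "qd": joint speeds; "tau": joint torques, N m; "eef_pos": TCP position; "tool_rot": TCP orientation; "force": force on the tool from outside, world axes, zero at the start; "torque": the same for the moment, N m; "width": finger opening in mm; "gripper_force": force on a finger pad.
Only numpy, scipy, OpenCV 4.12 (cv2) and the standard library are available. Lean on these libraries where they do the work, as an engineer would, in place of code of your own. Each camera call takes 0.05 s, during which the arm holds its last target. There are 200 camera calls.

## Task

The rinsed coffee filter basket is to drain over the dish of the draining stand. First swing the stand's swivel hook out over its dish, all the way home until it bears against its stop, without forcing the clamped stop collar round on the post; then hang the basket by the middle of its handle in the saddle of the hook, lowering it gently until the hook carries it, and leave the hook at its stop, the basket hanging level and free, and the things standing about where they are.

Things in the scene. Friction and masses are not known exactly. Their poses are not given: they have to be found in the camera images.
- drain_stand: Draining stand, fixed: dark steel base plate 225 x 146 x 12 mm, steel drip dish 136 mm across (rim 25 mm up) centred 90 mm in front of an upright steel post, 18 mm thick. Origin: foot of the post's axis; -x points from the post over the middle of the dish, z up.
- hub (a point): Point on the post's axis 145 mm up, in the hub of the swivel hook (32 mm across, 119 to 162 mm up; axes as the stand's). The hook turns about this axis, stiffly (0.08 N m, 1.3 N at 60 mm out), and stays where it is left. Seen from above it swings out over the dish anticlockwise, from a parked place to the left, 0.6 to 2.2 rad before its stop.
- collar (a point): Point on the post's axis 108 mm up, in the stop collar: an aluminium ring (33 mm across) screw-clamped on the post, with an upright 7 mm peg 24 mm out that the hub's lug meets. The collar may be clamped up to 0.42 rad to either side, so the hook's stop lies that much before or past the stand's -x direction; these axes are the stand's and do not show it.
- dish (a point): Middle of the drip dish's floor. About the stop: on reaching it the hook goes no further and its resistance rises steeply within 1 to 4 mm; home means no more than 1 mm between lug and peg (0.04 rad of hook angle). The collar slips round on the post at 0.6 N m (a push of 10 N at 60 mm from the axis), which must not happen: turn slowly and stop as the force climbs.
- hook_seat (a point): Saddle of the swivel hook (bent steel bar 8 mm thick): top of the bar at the saddle's floor, 143 mm up, 85 mm from the post's axis; turns with the hook. x points along the hook back to the post, z up. The floor is flat for 16 mm. Beyond it the end turns up 104 mm from the axis, its round top 166 mm up. The straight shank runs 145 mm up (centre line) to 70 mm from the axis.
- handle_bar (a point): Centre of the handle bar of the coffee filter basket (130 to 225 g): steel cup, black rim and ribs, 94 mm across the rim, 66 mm at the foot, rim 51 mm up, open. Two straps carry a straight black bar across the mouth along y: 91 mm long, 9 mm thick (x), 8 mm high, its centre 109 mm above the foot. Opening under the bar: 54 mm down to the rim, 81 mm between the straps. z up.
- cup: Striped espresso cup, 63 x 90 x 49 mm, bystander; origin under its foot.
- shaker: White-topped glass shaker, 44 mm across, 90 mm tall, bystander; origin at the centre of its underside.
- spice: Slim clear spice jar with a white lid, 44 mm across, 101 mm tall, bystander; origin at the centre of its underside.

How it is judged (in metres and radians):
On the way:
1. the hook has been swung home: its lug bears on the stop peg (gap under 1 mm), the basket not yet on the stand (horizontal distance between swivel_hook_c9 and stop_collar_c2 below 0.008 m and contact force between filter_basket and drain_stand below 0.01 N), for 0.2 s.
At the end, for the whole second after the job is handed in: The hook's lug is within 2 mm of its stop peg; the middle of the basket's handle bar (its centre) is within 14 mm of the saddle of the hook, the basket's weight is on the hook, and it hangs upright within 0.2 rad and at rest (horizontal distance between swivel_hook_c9 and stop_collar_c2 below 0.009 m and distance between handle_bar and hook_seat below 0.014 m and contact force between filter_basket and drain_stand above 0.5 N and angle between handle_bar's own z axis and vertical below 0.2 rad and linear speed of filter_basket below 0.03 m/s and angular speed of filter_basket below 0.3 rad/s); the robot touches nothing.
It fails at once if the stop collar is forced round on the post (its peg moves more than 1.2 mm) (distance of stop_collar_c2 from where it was at the start of the episode above 0.0012 m).
It fails at once if the basket is pressed or banged on the stand with more than 25 N (contact force between filter_basket and drain_stand above 25 N).
It fails at once if the basket is let fall (faster than 0.35 m/s while not held) (contact force between the fingers and filter_basket below 0.05 N and linear speed of filter_basket above 0.35 m/s).
It fails at once if the cup, shaker or spice jar is pushed more than 30 mm or knocked over (distance of any of cup, shaker, spice from where it was at the start of the episode above 0.03 m or angle between any of cup, shaker, spice's own z axis and vertical above 0.4 rad).
It also fails if it takes over 70 s, if anything falls off the work surface, if the arm or the gripper's body presses on something with over 40 N, if the wrist force passes 120 N, or if a joint passes its speed limit or range.

## Working session

There is one attempt and no reset: what is moved stays moved. The work goes in short steps, Python scripts to look and compute and a tool call to move; the robot and the scene stay as the last step left them, time stands still between calls to the robot, and variables do not carry over. Pictures are saved under pics/ and viewed, at most 10 in all, crops included, and the job is handed in when it is done.

Besides the shell and the picture viewer there is one more tool, called after "Emit:" by a JSON object that holds its "op" and its "data". move_arm: Moves the arm, as the interface text tells. Its arguments: {"type":"object","properties":{"plan":{"type":"array","items":{"type":"array"}}},"required":["plan"]}

```bash
mkdir -p pics; ls
python3 - <<'E'
from cell import status,cams,ctrl
import cv2
for n in("side","top"):
    cv2.imwrite(f"pics/{n}0.png",cams.get_image(n)); p=cams.camera_params(n); print(n,p["K"].round(1).tolist(),p["pose"].round(3).tolist())
s=status.read_state(); print(s, ctrl.grasp_offset)
E
```

```text
pics
side [[564.3, 0.0, 316.8], [0.0, 564.3, 242.1], [0.0, 0.0, 1.0]] [[-0.501, -0.388, 0.774, -613.939], [-0.865, 0.217, -0.452, 710.889], [0.007, -0.896, -0.444, 746.49], [0.0, 0.0, 0.0, 1.0]]
top [[532.6, 0.0, 320.6], [0.0, 532.6, 241.8], [0.0, 0.0, 1.0]] [[-0.011, -0.996, 0.091, 408.769], [-1.0, 0.013, 0.017, 30.768], [-0.019, -0.091, -0.996, 1291.936], [0.0, 0.0, 0.0, 1.0]]
{'clock': 0.1, 'qpos': array([ 1.27419186,  0.62926865,  0.03845289,  1.51823961, -0.02698906,
        0.99629331, -0.02002259]), 'qd': array([-0.00091681, -0.00118044, -0.00100411, -0.00037963,  0.00061871,
       -0.00020881, -0.00010767]), 'tau': array([ 3.67329092e-03, -5.64528036e+01,  1.23122480e+00, -1.93971616e+01,
        1.14266609e-02,  5.45034738e-03, -3.66548102e-05]), 'eef_pos': array([ 148.5927673 , -632.2291835 ,  230.48054095]), 'tool_rot': array([-3.13990224e+00,  3.11348322e-05,  2.30781910e-01]), 'force': array([ 0.17889453, -0.22556193,  0.00785109]), 'torque': array([-0.00322108, -0.01813422,  0.02010331]), 'gripper_force': 0.0, 'width': 85.42798588366857} 18.700000000000003
```

View pics/side0.png

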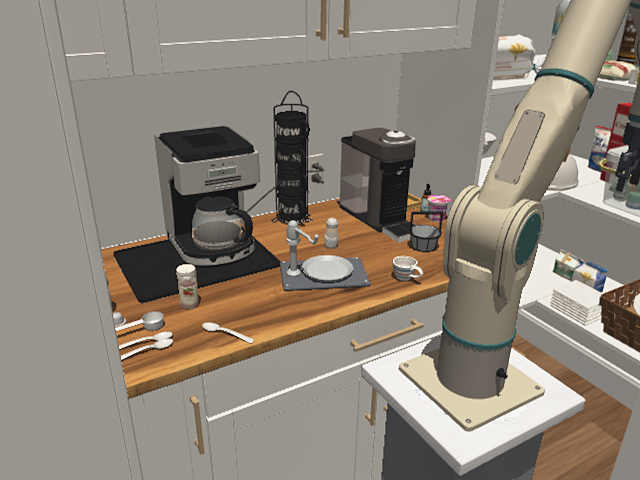

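View pics/top0.png

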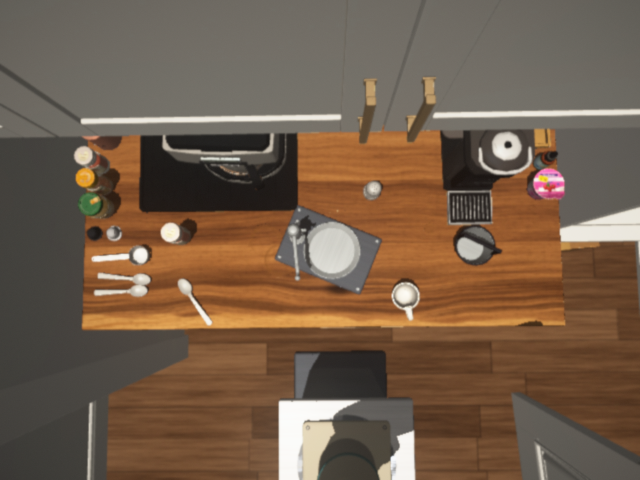

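Top view: the post is at (294,232), the hook points down to (297,278), and the dish is at (332,250). The basket is at (475,245), the cup at (405,295), the shaker at (373,190) and the spice jar at (175,233). The side view shows the stand at (293,250) and the basket at (425,235). Next I'll zoom in for exact pixels.

```bash
cat > h.py <<'E'
import numpy as np
from cell import status,cams,ctrl
import cv2
P={n:cams.camera_params(n) for n in("side","top")}
def ray(n,u,v):
    K,T=np.array(P[n]["K"]),np.array(P[n]["pose"]); d=T[:3,:3]@np.linalg.solve(K,[u,v,1.]); return T[:3,3],d
def plane(n,u,v,z):
    o,d=ray(n,u,v); return (o+d*(z-o[2])/d[2]).round(1)
def two(a,b):
    o1,d1=ray("side",*a);o2,d2=ray("top",*b)
    t=np.linalg.lstsq(np.c_[d1,-d2],o2-o1,rcond=None)[0]; p,q=o1+d1*t[0],o2+d2*t[1]
    return ((p+q)/2).round(1),round(np.linalg.norm(p-q),1)
def pix(n,p):
    K,T=np.array(P[n]["K"]),np.array(P[n]["pose"]); c=K@(T[:3,:3].T@(np.array(p,float)-T[:3,3])); return (c[:2]/c[2]).round(1)
def crop(im,x,y,w,h,s):
    return cv2.resize(im[y:y+h,x:x+w],None,fx=s,fy=s,interpolation=cv2.INTER_CUBIC)
E
python3 - <<'E'
from h import *
t=cv2.imread("pics/top0.png");s=cv2.imread("pics/side0.png")
A=np.hstack([crop(t,270,195,120,100,3.3),crop(t,440,210,70,100,3.3)[:, :231]])
B=np.hstack([crop(s,270,205,120,80,3.3),crop(s,395,195,70,80,3.3)])
m=np.vstack([A,B]);print(m.shape);cv2.imwrite("pics/c0.png",m)
E
```

```text
(594, 627, 3)
```

View pics/c0.png

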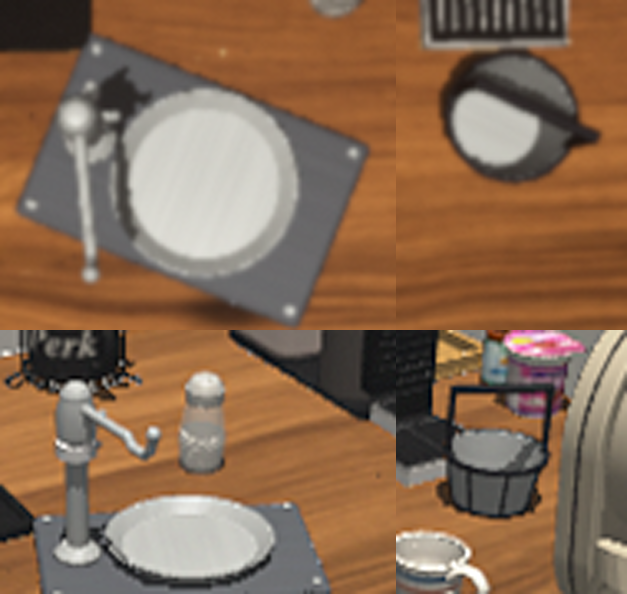

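Run:
```python
from h import *
t=cv2.imread("pics/top0.png")
print("hubtop",plane("top",292.7,229.8,163),"tip",plane("top",297.3,277.7,166),"peg",plane("top",303.3,230.8,122))
print("dish rim c",plane("top",333.9,250.5,25))
C=[plane("top",270+x/3.3,195+y/3.3,12) for x,y in((90,35),(369,148),(298,325),(17,210))]
print("corners",C,[np.linalg.norm(C[i]-C[i-1]).round(1) for i in range(4)])
hs=((77-0)/3.3+270,(383-330)/3.3+205); print("hub two",two(hs,(292.7,229.8)))
print("tip two",two((153/3.3+270,(432-330)/3.3+205),(297.3,277.7)))
# dark basket mask in top
for n,e in(("a",(465.5,228.8)),("b",(501.2,250.9))): print(n,plane("top",*e,109))
print("side bar",plane("side",411,213.2,109),plane("side",441.4,212.6,109))
print(two((411,213.2),(465.5,228.8)),two((441.4,212.6),(501.2,250.9)),two((411,213.2),(501.2,250.9)))
print("cup",plane("top",405,294,40),"shaker",plane("top",373,189,85),"spice",plane("top",173,232,95))
```

```text
hubtop [538.8 109.8 163. ] tip [436.5 100.5 166. ] peg [541.   89.2 122. ]
dish rim c [503.7  21.4  25. ]
corners [array([615.2, 108.9,  12. ]), array([528.9, -94.4,  12. ]), array([400.9, -40.3,  12. ]), array([486.8, 163.2,  12. ])] [np.float64(139.4), np.float64(220.9), np.float64(139.0), np.float64(220.9)]
hub two (array([538.2, 108.6, 161.7]), np.float64(2.9))
tip two (array([436.1, 100. , 160.9]), np.float64(2.0))
a [ 542.  -271.2  109. ]
b [ 491.7 -348.1  109. ]
side bar [ 525.9 -264.6  109. ] [ 487.  -343.4  109. ]
(array([ 541.7, -275.2,  100.6]), np.float64(4.4)) (array([ 492.1, -348.8,  106. ]), np.float64(0.7)) (array([ 515.1, -310.2,  110.8]), np.float64(85.9))
cup [ 398.7 -142.9   40. ] shaker [639.4 -69.7  85. ] spice [545.3 386.9  95. ]
```

Crop c0: the hook tip in the top view is at (297,278) and the post top at (293,230). The basket bar runs from (465,229) to (501,251) in the top view. The two views disagree by about 15 mm at one bar end, so I'll check the bar against the rim and mark the points.

Run:
```python
from h import *
t=cv2.imread("pics/top0.png");s=cv2.imread("pics/side0.png")
a=crop(t,445,215,70,60,5.7);b=crop(s,400,200,60,60,5.7)
m=np.hstack([cv2.resize(a,(399,342)),cv2.resize(b,(342,342))]);cv2.imwrite("pics/c1.png",m)
# rim circle centre at z=51 from hull of pixels that are not wood coloured
h=cv2.cvtColor(t,cv2.COLOR_BGR2HSV); sub=h[226:266,452:496]
k=((sub[...,1]<90)|(sub[...,2]<60)).astype(np.uint8)
c=max(cv2.findContours(k,cv2.RETR_EXTERNAL,cv2.CHAIN_APPROX_NONE)[0],key=cv2.contourArea)
print(cv2.boundingRect(c),cv2.minEnclosingCircle(c))
for r in k: print(''.join('.#'[v] for v in r))
```

```text
(2, 0, 42, 39) ((22.97176742553711, 18.618396759033203), 21.71141815185547)
..................##########................
...........###################..............
.........#######################............
........##########################..........
........###########################.........
.......#############################........
......###############################.......
......################################......
.....##################################.....
.....###################################....
....####################################....
...######################################...
...######################################...
..########################################..
..########################################..
..########################################..
...########################################.
...########################################.
...########################################.
...########################################.
...########################################.
...########################################.
...#########################################
....########################################
....########################################
.....#######################################
.....#######################################
......######################################
......###################################...
.......#################################....
.......#################################....
........###############################.....
.........#############################......
..........###########################.......
...........#########################........
.............######################.........
..............###################...........
.................##############.............
.....................######.................
............................................
```

View pics/c1.png

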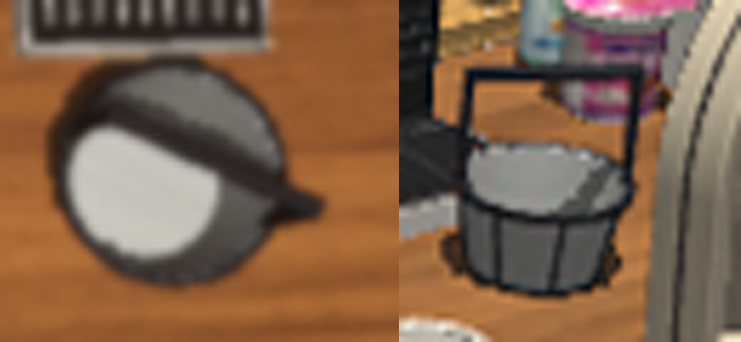

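The bar in this crop runs from (464,232) to (501,251) in the top view and from (412,213) to (442.5,213) in the side view. The rim centre is about (474.5,245) in the top view.

Run:
```python
from h import *
print("rim",plane("top",474.5,245.2,51), plane("top",50/5.7+445,172/5.7+215,51),plane("top",285/5.7+445,172/5.7+215,51))
print("bar top",plane("top",463.8,232.2,112),plane("top",500.8,251.3,112))
print("bar side",plane("side",411.9,212.4,111),plane("side",442.5,212.4,111))
print("rim side",plane("side",400+(546-399)/5.7,200+179/5.7,51))
```

```text
rim [ 509.9 -305.5   51. ] [ 510.6 -257.5   51. ] [ 509.3 -352.9   51. ]
bar top [ 534.1 -266.4  112. ] [ 490.7 -346.2  112. ]
bar side [ 525.6 -267.4  111. ] [ 483.1 -343.8  111. ]
rim side [ 503.9 -307.2   51. ]
```

Emit:
{"op": "move_arm", "data": {"plan": [[[31,38,3],[0,0,5],0],[[31,38,3],[0,0,5],0],[[31,38,3],[0,0,5],0],[[31,38,3],[0,0,5],0],[[31,38,3],[0,0,5],0],[[31,38,3],[0,0,5],0],[[31,38,3],[0,0,5],0],[[31,38,3],[0,0,5],0]]}}

```text
clock: 1.1
eef_pos: [397.4, -327.4, 255.2]
tool_rot: [-3.141, 0.0, 0.932]
force: [-0.1, -0.7, -0.2]
width: 0.0
gripper_force: 0.0
```

Emit:
{"op": "move_arm", "data": {"plan": [[[7,51,0],[0,0,4.6],0],[[7,51,0],[0,0,4.6],0],[[7,51,0],[0,0,4.6],0],[[7,51,0],[0,0,4.6],0],[[7,51,0],[0,0,4.6],0],[[7,51,0],[0,0,4.6],0],[[7,51,0],[0,0,4.6],0],[[7,51,0],[0,0,4.6],0],[[7,49,0],[0,0,4.6],0]]}}

```text
clock: 2.22
eef_pos: [459.6, 129.8, 255.2]
tool_rot: [-3.141, 0.0, 1.654]
force: [0.3, 0.3, 0.0]
width: -0.4
gripper_force: 0.0
```

Run:
```python
from h import *
s=status.read_state();print(s["eef_pos"].round(1),s["tool_rot"].round(3),s["force"].round(2))
t=cams.get_image("top");d=cams.get_image("side")
a=crop(t,250,190,130,110,3);b=crop(d,250,190,120,110,3)
cv2.imwrite("pics/c2.png",np.hstack([a,b]))
```

```text
[459.6 129.8 255.2] [-3.141  0.     1.654] [0.27 0.3  0.03]
```

View pics/c2.png

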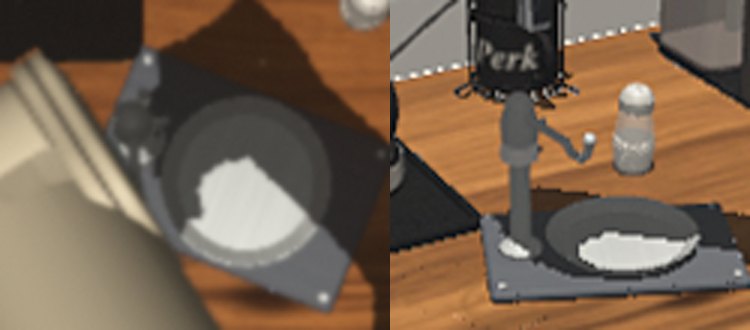

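The arm covers the hook in the top view. The side view still shows the hook tip at about (446,236), untouched. I'll lower beside it.

Emit:
{"op": "move_arm", "data": {"plan": [[[0,0,-45],[0,0,0],0],[[0,0,-45],[0,0,0],0],[[0,0,-40],[0,0,0],0],[[0,0,0],[0,0,0],0],[[0,-3,0],[0,0,0],0],[[0,-3,0],[0,0,0],0],[[0,-3,0],[0,0,0],0]]}}

```text
clock: 3.2
eef_pos: [460.6, 119.0, 126.5]
tool_rot: [3.139, -0.0, 1.651]
force: [-0.3, 0.5, 0.8]
width: 0.2
gripper_force: 0.6
```

Emit:
{"op": "move_arm", "data": {"plan": [[[0,-3,0],[0,0,0],0],[[0,-3,0],[0,0,0],0],[[0,-3,0],[0,0,0],0]]}}

```text
clock: 3.58
eef_pos: [460.0, 110.3, 125.4]
tool_rot: [3.141, -0.0, 1.652]
force: [0.2, 0.7, 0.3]
width: -0.3
gripper_force: 0.6
```

Emit:
{"op": "move_arm", "data": {"plan": [[[0.2,-6.8,0],[0,0,5],0],[[0.7,-6.7,0],[0,0,5],0],[[1.3,-6.7,0],[0,0,5],0],[[1.9,-6.4,0],[0,0,5],0],[[2.4,-6.4,0],[0,0,5],0]]}}

```text
clock: 4.2
eef_pos: [466.1, 77.1, 125.2]
tool_rot: [-3.141, -0.0, 2.091]
force: [0.1, 1.3, 0.5]
width: 0.1
gripper_force: 0.6
```

Run:
```python
from h import *
s=status.read_state();print(s["eef_pos"].round(1),s["tool_rot"].round(3),s["force"].round(2),s["torque"].round(3))
d=cams.get_image("side")
cv2.imwrite("pics/c3.png",crop(d,260,200,110,90,6))
```

```text
[466.1  77.1 125.2] [-3.141 -0.     2.091] [0.12 1.34 0.52] [ 0.308 -0.061  0.085]
```

View pics/c3.png

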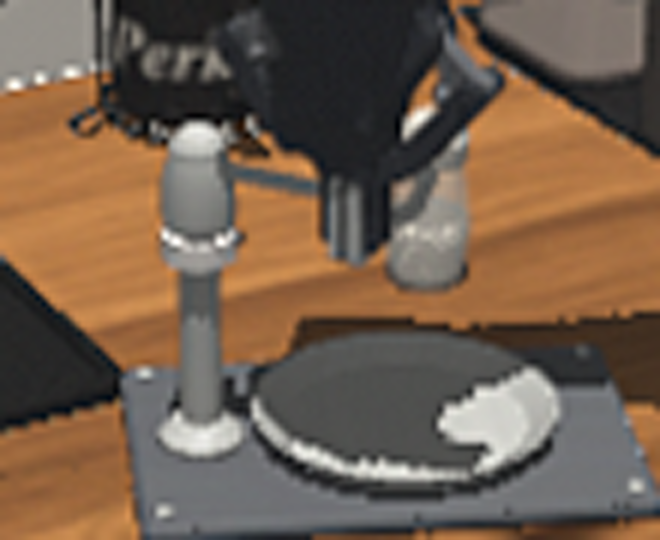

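The side view shows the shut fingers at about (350,215) in the crop, behind the shank and pushing the hook round. The force matches the swivel friction.

Emit:
{"op": "move_arm", "data": {"plan": [[[1.7,-3.6,0],[0,0,3],0],[[1.9,-3.6,0],[0,0,3],0],[[2.2,-3.5,0],[0,0,3],0],[[2.3,-3.4,0],[0,0,3],0]]}}

```text
clock: 4.75
eef_pos: [473.7, 62.9, 125.1]
tool_rot: [-3.14, -0.001, 2.298]
force: [-0.8, 1.7, 0.9]
width: 0.1
gripper_force: 0.6
```

Emit:
{"op": "move_arm", "data": {"plan": [[[1.6,-2.2,0],[0,0,2],0],[[1.7,-2.1,0],[0,0,2],0]]}}

```text
clock: 5.0
eef_pos: [477.2, 58.6, 125.1]
tool_rot: [-3.141, -0.0, 2.368]
force: [-1.1, 1.9, -0.3]
width: 0.1
gripper_force: 0.6
```

Emit:
{"op": "move_arm", "data": {"plan": [[[1.3,-1.6,0],[0,0,1.5],0],[[1.4,-1.5,0],[0,0,1.5],0]]}}

```text
clock: 5.25
eef_pos: [480.0, 55.4, 125.2]
tool_rot: [-3.141, -0.0, 2.421]
force: [-0.7, 0.1, -0.1]
width: -0.3
gripper_force: 0.6
```

Emit:
{"op": "move_arm", "data": {"plan": [[[1.4,-1.5,0],[0,0,1.5],0],[[1.4,-1.5,0],[0,0,1.5],0]]}}

```text
clock: 5.5
eef_pos: [482.2, 52.9, 125.1]
tool_rot: [-3.141, -0.002, 2.474]
force: [-4.4, 2.0, 0.3]
width: 0.1
gripper_force: 2.4
```

Emit:
{"op": "move_arm", "data": {"plan": [[[1.5,-1.4,0],[0,0,1.5],0],[[1.5,-1.4,0],[0,0,1.5],0]]}}

```text
clock: 5.75
eef_pos: [483.8, 50.9, 125.0]
tool_rot: [-3.14, -0.004, 2.527]
force: [-6.8, 3.7, 1.9]
width: -0.0
gripper_force: 4.3
```

The force climbed to 7.7 N, so the hook is on its stop. I'll stop pushing and back off.

Emit:
{"op": "move_arm", "data": {"plan": [[[-2,1.4,0],[0,0,0],0],[[-2,1.4,0],[0,0,0],0],[[-8,6,0],[0,0,0],0],[[-12,9,0],[0,0,0],0],[[0,0,45],[0,0,0],0],[[0,0,45],[0,0,0],0],[[0,0,45],[0,0,0],0]]}}

```text
clock: 6.62
eef_pos: [461.6, 68.4, 261.8]
tool_rot: [3.141, 0.001, 2.525]
force: [0.9, -1.4, 0.5]
width: 0.6
gripper_force: 0.0
```

Emit:
{"op": "move_arm", "data": {"plan": [[[5.8,-35,0],[0,0,-8.3],0.6],[[5.8,-35,0],[0,0,-8.3],0.6],[[5.8,-35,0],[0,0,-8.3],0.6],[[5.8,-35,0],[0,0,-8.3],0.6],[[5.8,-35,0],[0,0,-8.3],0.6],[[5.8,-35,0],[0,0,-8.3],0.6],[[5.8,-35,0],[0,0,-8.3],0.6],[[5.8,-35,0],[0,0,-8.3],0.6],[[5.8,-35,0],[0,0,-8.3],0.6],[[5.8,-38,0],[0,0,-8.7],0.6]]}}

```text
clock: 7.88
eef_pos: [520.5, -285.2, 260.5]
tool_rot: [3.141, 0.0, 1.065]
force: [-0.1, 0.8, -0.6]
width: 51.8
gripper_force: 0.0
```

Run:
```python
from h import *
s=status.read_state();print(s["eef_pos"].round(1),s["tool_rot"].round(3),s["force"].round(2),s["width"])
t=cams.get_image("top");d=cams.get_image("side")
cv2.imwrite("pics/top4.png",t);cv2.imwrite("pics/side4.png",d)
cv2.imwrite("pics/c4.png",np.vstack([np.hstack([crop(t,270,195,80,70,5),crop(d,275,205,80,70,5)]),np.hstack([crop(t,430,200,80,50,5),crop(d,385,195,80,50,5)])]))
```

```text
[ 520.5 -285.2  260.5] [3.141 0.    1.065] [-0.07  0.81 -0.62] 51.81247757666259
```

View pics/c4.png

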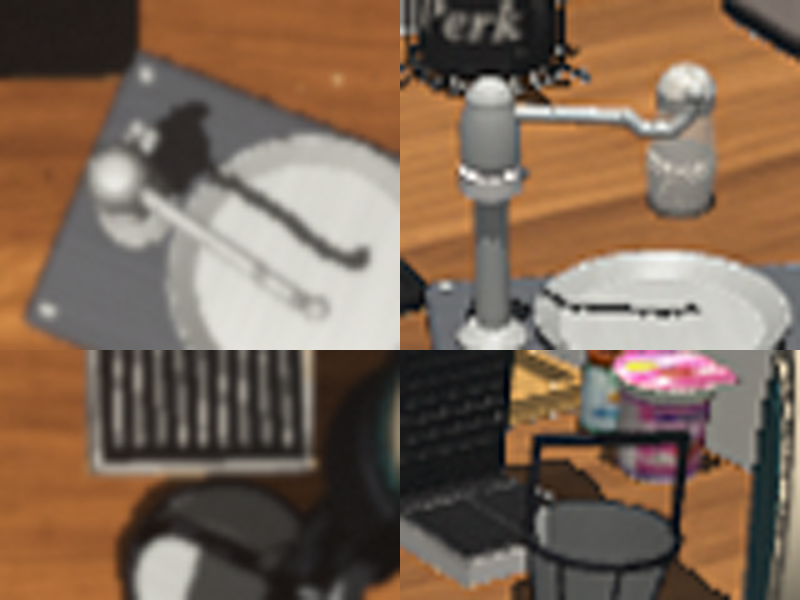

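Crop c4: the hook now lies over the dish, with its tip at top-view (333,256.6) and the hub at (293,230). Two dots near (298,221), lug and peg, stand side by side. The gripper isn't visible in the side crop, and the basket bar is at side-view (412–442,213). I'll compute the hook line.

Run:
```python
from h import *
h=plane("top",293,230,161)[:2];t=plane("top",333,256.6,165)[:2]
print(h,t,np.linalg.norm(t-h),np.degrees(np.arctan2(*(t-h)[::-1]))%360)
print(two((275+700/5,205+88/5),(333,256.6)),two((275+488/5,205+80/5),(293,230)))
print("shank",[plane("top",270+x/5,195+y/5,147) for x,y in((150,197),(255,270))], "lug/peg",plane("top",270+27,221,122),plane("top",300,221,122))
```

```text
[538.6 109.3] [480.2  24.6] 102.88172821254511 235.41403482646848
(array([411.4, -49.8, 186.4]), np.float64(200.8)) (array([471.1,  31. , 191.5]), np.float64(197.5))
shank [array([530.4,  95.2, 147. ]), array([498.1,  50.1, 147. ])] lug/peg [563. 103. 122.] [562.9  96.3 122. ]
```

Emit:
{"op": "move_arm", "data": {"plan": [[[0,0,-40],[0,0,0],0.6],[[0,0,-40],[0,0,0],0.6],[[0,0,-40],[0,0,0],0.6],[[0,0,-25],[0,0,0],0.6],[[0,0,-22],[0,0,0],0.6],[[0,0,0],[0,0,0],0.6]]}}

```text
clock: 8.72
eef_pos: [519.1, -283.3, 92.1]
tool_rot: [-3.138, -0.0, 1.071]
force: [0.1, -0.1, 0.6]
width: 51.1
gripper_force: 0.0
```

Run:
```python
from h import *
s=status.read_state();print(s["eef_pos"].round(1),s["tool_rot"].round(3),s["force"].round(2),s["width"])
d=cams.get_image("side")
cv2.imwrite("pics/c5.png",crop(d,385,165,90,100,6))
```

```text
[ 519.1 -283.3   92.1] [-3.138 -0.     1.071] [ 0.06 -0.11  0.6 ] 51.1251709941815
```

View pics/c5.png

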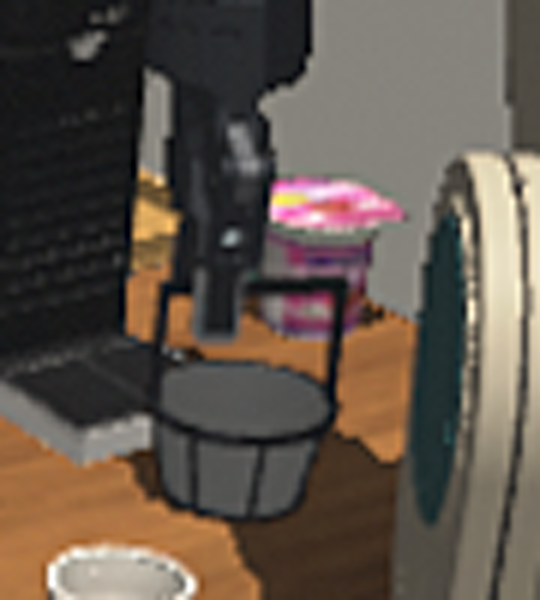

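The side crop shows the front finger at x≈217 on the bar, which spans 165–347, so it is about 20 mm from the middle. I'll shift 3 mm further along the bar and close.

Emit:
{"op": "move_arm", "data": {"plan": [[[1.4,2.6,0],[0,0,0],0.6],[[0,0,0],[0,0,0],0.3],[[0,0,0],[0,0,0],0.15],[[0,0,0],[0,0,0],0],[[0,0,0],[0,0,0],0],[[0,0,0],[0,0,0],0]]}}

```text
clock: 9.52
eef_pos: [522.1, -283.0, 93.9]
tool_rot: [3.14, -0.0, 1.068]
force: [-0.1, 0.6, 5.1]
width: 7.4
gripper_force: 58.9
```

Emit:
{"op": "move_arm", "data": {"plan": [[[0,0,3],[0,0,0],0],[[0,0,8],[0,0,0],0],[[0,0,15],[0,0,0],0],[[0,0,15],[0,0,0],0],[[0,0,0],[0,0,0],0],[[0,0,0],[0,0,0],0]]}}

```text
clock: 10.28
eef_pos: [521.3, -282.7, 134.4]
tool_rot: [-3.142, 0.0, 1.068]
force: [-0.7, -0.9, -2.0]
width: 7.5
gripper_force: 58.3
```

Run:
```python
from h import *
s=status.read_state();print(s["eef_pos"].round(1),s["tool_rot"].round(3),s["force"].round(2),s["width"],s["gripper_force"])
d=cams.get_image("side")
cv2.imwrite("pics/c6.png",crop(d,385,145,90,100,6))
```

```text
[ 521.3 -282.7  134.4] [-3.142  0.     1.068] [-0.65 -0.89 -2.03] 7.5184124955431235 58.33578586578369
```

View pics/c6.png

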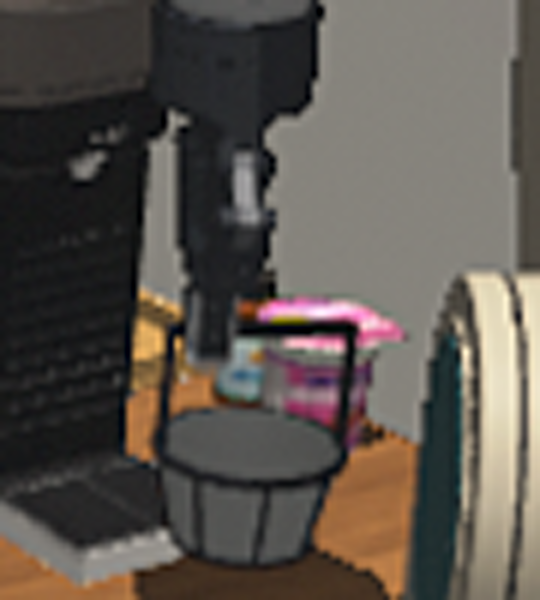

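The side crop shows the basket held and level. The finger is at x≈212 and the bar runs 172–357, so the grip is about 25 mm from the middle. The handle has to be threaded over the hook from its outer end, so I'm going to a point outboard on the hook line.

Emit:
{"op": "move_arm", "data": {"plan": [[[0,0,16],[0,0,0],0],[[0,0,16],[0,0,0],0],[[-8.8,21.5,0],[0,0,7],0],[[-8.8,21.5,0],[0,0,7],0],[[-8.8,21.5,0],[0,0,7],0],[[-8.8,21.5,0],[0,0,7],0],[[-8.8,21.5,0],[0,0,7],0],[[-8.8,21.5,0],[0,0,7],0],[[-8.8,21.5,0],[0,0,7],0],[[-8.8,21.5,0],[0,0,7],0]]}}

```text
clock: 11.58
eef_pos: [451.5, -110.3, 167.5]
tool_rot: [3.141, 0.002, 2.05]
force: [0.5, -0.0, -1.7]
width: 7.5
gripper_force: 58.3
```

Emit:
{"op": "move_arm", "data": {"plan": [[[-8.8,21.5,0],[0,0,7],0],[[-8.8,21.5,0],[0,0,7],0],[[-8.8,21.5,0],[0,0,7],0],[[-8.8,21.5,0],[0,0,7],0],[[0,0,0],[0,0,0],0],[[0,0,0],[0,0,0],0]]}}

```text
clock: 12.32
eef_pos: [416.7, -25.5, 166.9]
tool_rot: [-3.141, 0.002, 2.532]
force: [0.1, 0.4, -1.1]
width: 7.7
gripper_force: 58.4
```

Run:
```python
from h import *
s=status.read_state();print(s["eef_pos"].round(1),s["tool_rot"].round(3),s["force"].round(2),s["width"],s["gripper_force"])
d=cams.get_image("side");cv2.imwrite("pics/side7.png",d)
# predicted bar ends, tip, in side view
p=s["eef_pos"];y=s["tool_rot"][2];b=np.array([np.cos(y),np.sin(y),0])
c=p-24.5*b+[0,0,15]
print(c.round(1)); 
for q in (c+45*b,c-45*b): print(pix("side",q))
# dark pixels mask rows around bar
g=d.max(2);e=[pix("side",c+45*b),pix("side",c-45*b)]
x0,x1=int(min(e[0][0],e[1][0]))-6,int(max(e[0][0],e[1][0]))+7;y0,y1=int(min(e[0][1],e[1][1]))-12,int(max(e[0][1],e[1][1]))+38
print(x0,y0)
for r in g[y0:y1,x0:x1]: print(''.join('#' if v<60 else '+' if v<110 else '.' for v in r))
```

```text
[416.7 -25.5 166.9] [-3.141e+00  2.000e-03  2.532e+00] [ 0.1   0.4  -1.07] 7.671943515793006 58.36996614933014
[436.8 -39.5 181.9]
[364.3 223.8]
[364.6 209.2]
358 197
#############
+############
.+####++++###
.+####+..++##
.+####...+###
.+####...+###
.+####...+###
.+####...+###
######...+###
######...+###
######...+###
######+..++##
##########++#
##########+##
#############
+############
+###+########
####++####++#
####..####+.+
####..+###..+
###+..+###..+
###+..####..+
+##+.+####..+
.+#+.+####..+
.+#+.+####..+
.##+.+####..+
.+#+.+####..+
..++.+####..+
.....+####..+
.....+####..+
.....+###+...
......###....
.....+###....
+++++####+...
++++++####++#
++++++###++++
++++++###++++
++++++###++++
++++++###++++
++++++###++++
++++++###++++
++++++###++++
+++++####++++
+++++####++++
+++++####++++
+++++####++++
+++++####++++
+++++####++++
#########++##
#############
+++++####++++
++++++#++++++
++++++#++++++
++++++#++++++
++++++#++++++
++++++#++++++
++++++#++++++
++++++#++++++
++++++#++++++
++++++#++++++
++++++#++++++
+++++##++++++
+++++##++++++
########+####
```

Emit:
{"op": "move_arm", "data": {"plan": [[[5.3,7.9,0],[0,0,0],0],[[5.3,7.9,0],[0,0,0],0],[[5.3,7.9,0],[0,0,0],0],[[5.3,7.9,0],[0,0,0],0],[[5.3,7.9,0],[0,0,0],0]]}}

```text
clock: 13.0
eef_pos: [442.8, 15.5, 166.3]
tool_rot: [3.142, -0.0, 2.535]
force: [0.6, 0.0, -1.6]
width: 7.6
gripper_force: 58.3
```

Emit:
{"op": "move_arm", "data": {"plan": [[[5.3,7.9,0],[0,0,0],0],[[5.3,7.9,0],[0,0,0],0],[[5.3,7.9,0],[0,0,0],0],[[5.3,7.9,0],[0,0,0],0],[[5.3,7.9,0],[0,0,0],0],[[0,0,0],[0,0,0],0]]}}

```text
clock: 13.75
eef_pos: [469.4, 55.2, 166.4]
tool_rot: [3.141, 0.0, 2.536]
force: [0.2, -0.6, -2.0]
width: 7.4
gripper_force: 58.4
```

Run:
```python
from h import *
s=status.read_state();print(s["eef_pos"].round(1),s["tool_rot"].round(3),s["force"].round(2),s["width"],s["gripper_force"])
t=cams.get_image("top");d=cams.get_image("side")
cv2.imwrite("pics/c7.png",np.hstack([crop(d,285,180,100,120,5),crop(t,290,205,60,120,5)]))
```

```text
[469.4  55.2 166.4] [3.141 0.    2.536] [ 0.23 -0.64 -1.98] 7.432034911661306 58.359312415122986
```

View pics/c7.png

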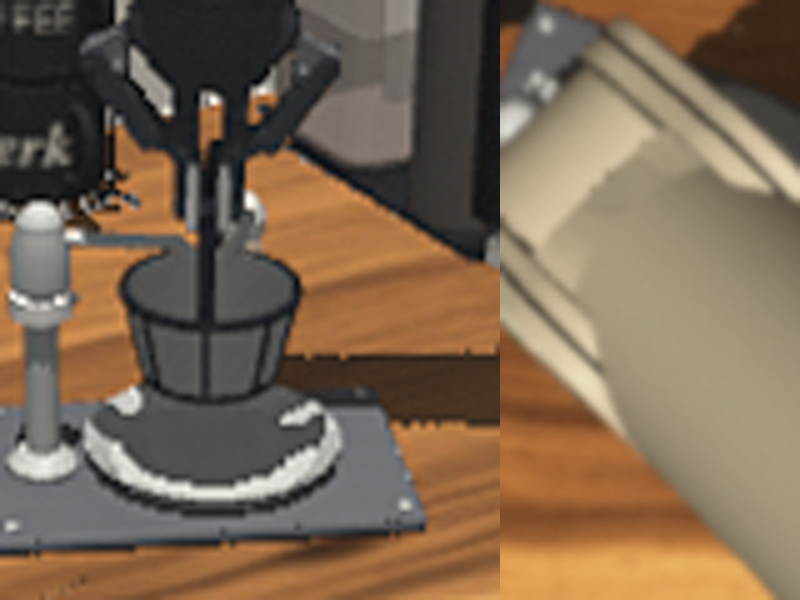

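In the side crop the handle has been threaded over the hook. The bar is at x≈207, right above the saddle at x≈205, with the hook tip to its right at (253,212). I'll lower gently.

Emit:
{"op": "move_arm", "data": {"plan": [[[0,0,-6],[0,0,0],0],[[0,0,-6],[0,0,0],0],[[0,0,-6],[0,0,0],0],[[0,0,-6],[0,0,0],0],[[0,0,-3],[0,0,0],0],[[0,0,-2],[0,0,0],0],[[0,0,0],[0,0,0],0]]}}

```text
clock: 14.72
eef_pos: [468.9, 54.3, 137.3]
tool_rot: [-3.142, -0.0, 2.535]
force: [-0.3, -0.6, -1.9]
width: 7.3
gripper_force: 58.3
```

Emit:
{"op": "move_arm", "data": {"plan": [[[0,0,-1],[0,0,0],0],[[0,0,-1],[0,0,0],0],[[0,0,0],[0,0,0],0]]}}

```text
clock: 15.1
eef_pos: [468.9, 54.3, 135.3]
tool_rot: [-3.142, -0.0, 2.535]
force: [-0.1, -0.1, -2.7]
width: 7.6
gripper_force: 58.3
```

Emit:
{"op": "move_arm", "data": {"plan": [[[0,0,-1],[0,0,0],0],[[0,0,-1],[0,0,0],0],[[0,0,0],[0,0,0],0]]}}

```text
clock: 15.48
eef_pos: [468.9, 54.3, 133.2]
tool_rot: [-3.141, -0.0, 2.535]
force: [-0.8, 0.4, -1.9]
width: 7.8
gripper_force: 58.3
```

Emit:
{"op": "move_arm", "data": {"plan": [[[0,0,-1],[0,0,0],0],[[0,0,-1],[0,0,0],0],[[0,0,0],[0,0,0],0]]}}

```text
clock: 15.85
eef_pos: [469.0, 54.4, 131.5]
tool_rot: [3.142, 0.0, 2.535]
force: [-1.3, 0.5, 1.5]
width: 7.3
gripper_force: 58.9
```

The hook now carries the basket: Fz went from −2 to +1.5 N. Releasing.

Emit:
{"op": "move_arm", "data": {"plan": [[[0,0,0],[0,0,0],0.15],[[0,0,0],[0,0,0],0.25],[[0,0,0],[0,0,0],0.35],[[0,0,0],[0,0,0],0.35]]}}

```text
clock: 16.35
eef_pos: [468.9, 54.4, 131.3]
tool_rot: [3.142, -0.0, 2.535]
force: [-0.7, -0.6, 0.4]
width: 29.9
gripper_force: 0.0
```

Run:
```python
from h import *
s=status.read_state();print(s["eef_pos"].round(1),s["force"].round(2),s["width"],s["gripper_force"])
d=cams.get_image("side");g=d.max(2)[205:265,300:350]
for r in g[::2]: print(''.join('#' if v<50 else '+' if v<110 else '.' for v in r))
```

```text
[468.9  54.4 131.3] [-0.69 -0.63  0.41] 29.861796228204444 0.0
######+.+.....+##########################+++.++++#
########+......+######################+.+###+++++#
#########+.......+###################+....+##+####
########+#+......+###################+.......#####
###########+.....+###+.........+#####+.....+######
##########+#+...+####...........+#####....+######.
#####+#####+++######+...........+#####..++######..
#++++#++######++####.............+#####+++#####...
+..+.++#############......+###....########+###....
+++...........+######.....+###...#######+++++.....
.+++#..........+##.+#.....+###..+#+###+...........
..++++++++++++++#+.+#.....###+.++..+##............
...............+#+.+#+++.+###++++..+##............
...............+#+.++.+++###+++.+..+##............
...............+#+.++....+++#+..+..+##............
................#+.++....####+..+..+#+............
...................++....####+..+.................
.........................####+....................
....................+++++####++++.................
..............+++++++++++###++++++++++#+..........
...........#+++++++++++++###+++++++++++++++.......
.........+#++++++++++++++###+++++++++++++++#+.....
........+#+++++++++++++++###++++++++++++++++#.....
.........+#++++++++++++++###+++++++++++++++##.....
..........+##++++++++++++###+++++++++++++###++++++
..........+++#####+++++++##++++++++++####+##++++++
...........+++#++++#################+##+++#+++++++
...........#++#++++++++++##++++++++++++++#+++++###
....+.......++##+++++++++##++++++++++#++++++++....
...++++......++#+++++++++##++++++++++#++#++.......
```

The bar sits between the open fingers with no contact. I'll rise straight up.

Emit:
{"op": "move_arm", "data": {"plan": [[[0,0,5],[0,0,0],0.35],[[0,0,10],[0,0,0],0.35],[[0,0,20],[0,0,0],0.35],[[0,0,40],[0,0,0],0.35],[[0,0,40],[0,0,0],0.35],[[-5,50,15],[0,0,0],0.35],[[-5,50,0],[0,0,0],0.35],[[-5,50,0],[0,0,0],0.35],[[-5,50,0],[0,0,0],0.35],[[0,0,0],[0,0,0],0.35]]}}

```text
clock: 17.65
eef_pos: [447.3, 259.5, 262.6]
tool_rot: [3.138, -0.002, 2.542]
force: [-0.3, -0.7, 1.4]
width: 29.6
gripper_force: 0.0
```

Run:
```python
from h import *
s=status.read_state();print(s["eef_pos"].round(1),s["force"].round(2),s["width"])
t=cams.get_image("top");d=cams.get_image("side")
g=d.max(2)[205:265,290:350]
for r in g[::2]: print(''.join('#' if v<50 else '+' if v<110 else '.' for v in r))
print()
g=t.max(2)[210:280,280:360]
for r in g[::2]: print(''.join('#' if v<50 else '+' if v<120 else '.' for v in r))
```

```text
[447.3 259.5 262.6] [-0.31 -0.74  1.38] 29.599324468609407
#####+.+########.+...............................+#+++......
+++++.+++#########................................+###+++...
..+++..+##########..................................+#####++
.+#+....+#######+#......................................+###
+##+++############.........................................+
################.++#........................................
###############++#..........................................
###########++++#+..+#+......................................
+++++++.+++..+.++##.................+###....................
++++++++.++++.......................+###...+++..............
++++++++++++++#.....................+###..++++++............
++++++++++++++++++++++++++++++......###+.++++++.............
+++++++++.................++++++++.+###++++.................
+++++++++.......................+++###+++...................
+++++++++..........................####+....................
+++++++++..........................####+....................
+++++++++..........................####+....................
++++
[... 2924 characters left out ...]
+++++++...+####+............+++++++###++++++++++++##
......+++++++++++++++++++++..+++++++++###++...............++++##+++++++++++++###
...........+++++++++++++++++..+++++#####++..............+++++#++.....+++++++####
................+++++++++++++..+++##+###+++..........++++++#++........++++######
.....................++++++++++..+++###+++++++++++++++++++++............+++#####
.........................++++++++..+++++++++++++++++++++++.............++++++###
........+..................+++++++++....++++++++++++++..............++++++++++++
.................................++++++...........................++++++++++++++
........................................++++................++++++++++++++++++++
```

The basket hangs free and upright. The hook tip is still at side-view (335,224), where it was at the stop. Handing in.

```bash
python3 -c "
from cell import ctrl
print(ctrl.finish_job())"
```

```text
the job is handed in; nothing more can be done
None
```

I swung the hook to its stop, hung the basket by its handle in the saddle, backed the arm clear and handed the job in at about 18 s; the hand-in call returned no verdict. The push at the stop peaked at 7.7 N, below the estimated slip force, and I did not measure the collar or recheck the cup, shaker and spice jar afterwards.

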